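# Pack the takeaway carrier and clamp its lid shut

## Robot

A 6-joint arm with a two-finger parallel gripper is mounted at the origin on the work surface. World frame = base frame: x ahead of the robot, y to its left, z up, the work surface at z = 0. Lengths are in m, angles in degrees, forces in N, time in s.
With the tool pointing down it reaches from about 0.375 to 0.925 m from the base axis. Payload 5.7 kg.
Tool frame: the origin (TCP) lies midway between the tips of the shut fingers; the grasp point (between the pads) lies 19 mm behind it; z points along the fingers, y is the direction in which the jaws open and shut (so a half turn about z gives the same grasp; the last joint's range is limited). The gripper opens to 85 mm and grips with 20 to 120 N. Pads are 22 mm wide; open, the fingers measure 114 mm over their backs; the gripper's body (76 mm by 85 mm) begins 54 mm behind the grasp point. The pads swing forward as they close: fully open they stand 13 mm farther back than shut.
Start: joints at [61.874, 20.558, 86.54, -0, 72.909, -6.595], TCP at [0.22, 0.558, 0.231] pointing down, gripper open.
Joint ranges: [-170.27, 170.27], [-57.76, 135], [12.27, 136.19], [-55.21, 235.2], [11.17, 155.16], [-170.74, 170.74]. Speed limits (degrees/s): [136.94, 136.94, 180, 180, 180, 180].

## Interface

Orientations are given as a 3x3 rotation matrix whose columns are the frame's x, y, z axes.
In Python, from plant import ctrl gives the robot as it stands. The module is installed in compiled form; this text tells all that it offers.
- The arm moves only by the tool jog_arm, never from a script. Its argument "rows" is a list of rows, each a list of 7 numbers: the shift along the world's x, y, z in mm, then the turn, a rotation vector about the world's x, y, z in degrees, then the gripper's target within -1 to 1 (shut at 1, half-way at 0, fully open at -1). In form: [[x, y, z, wx, wy, wz, claw], ...]. A call has 1 to 10 rows; each row shifts and turns the commanded pose from where the row before left it; what a row does not reach is not made up. A row lasts 1/8 s, in which the tool goes at most 62.5 mm and 10.7 degrees, less where a joint would pass 70% of its speed; a pose out of reach is approached as far as the arm can. A call is refused whole if a number of a shift passes 62.5 or a number of a turn 10.7, either way. A call with a gripper value outside its range is refused whole. The fingers move at their own pace and stop on an object; the grip force is fixed at half the most. Time passes only in rows, so rows that do not move let the fingers close. It gives the time, the measured TCP pose, the force and the opening at its end, in the units of the state.
- ctrl.get_obs(): the state, without advancing time (a new reading comes with each control period).
- ctrl.read_camera(name): name is "side" or "top"; returns the picture (400x640x3 uint8, blue, green, red); there is no depth.
- ctrl.camera_params(name): a dict with "camera_matrix" (3x3 intrinsics, pixels), "k1" (the pictures are not rectified: a ray, as slopes to the right and down, at radius r is drawn at 1 + k1 r^2 times it, then the intrinsics apply), "eye" and "rotation" of the camera in the world. Camera axes: x right, y down, z forward; pixel columns grow to the right and rows downward; lengths in m; the calibration is good to about 2 mm. A picture is of the moment at which its call begins. camera_params takes no time and is no camera call.
- ctrl.hand_in(): hands the job in, once; it reports no verdict.
Trained networks look in the newest picture that a camera, given by its name, has taken for a name from the list of things; names that differ only in an ending like _2 or _b are one class to them, and where a whole thing is asked for, a point or a joint stands for the part that bears it (a point fixed in the world has none). Each returns a list of dicts, best first, with "score" (0 to 1); they miss things now and then, are a little off and sometimes report something else, mostly with a low value. They report only what shows in the picture. A call takes as long as a camera call. They do not tell look-alikes from the thing itself.
- ctrl.search_frame(camera, name): "position" ([column, row] in pixels, amid what is visible of it).
- ctrl.masks_of(camera, name): "mask" (400x640 bool, what is visible of it) and "position" ([column, row] in pixels, amid what is visible of it).
The state is a dict: "time": time; "q": joint angles; "qd": joint speeds; "effort": joint torques, N m; "tool_pos": TCP position; "tcp_rot": TCP orientation; "force": force on the tool from outside, world axes, zero at the start; "wrist_torque": the same for the moment, N m; "width": finger opening in m.
Only numpy, scipy, OpenCV 4.12 (cv2) and the standard library are available. Lean on these libraries where they do the work, as an engineer would, in place of code of your own. Each camera call takes 0.05 s, during which the arm holds its last target. There are 200 camera calls.

## Task

Pack the takeaway order for delivery: swing the carrier's wire bail (with the red grip) open to the front and stand every yellow carton upright on the floor of the blue carrier. Then put the lid on so that it sits down fully on the rim all round, and then swing the bail back over center so that it clamps the lid shut. Leave the sauce bottle and the foil tray where they are.

Things in the scene. Friction and masses are not known exactly. Their poses are not given: they have to be found in the camera images.
- carton0_mid (a point): yellow gable-top takeaway carton, 0.2 kg; may be absent (None). Point: its centre, half-way up (46 mm above its underside), z up. Body 80 mm along x, 56 mm along y, 45 mm high; sloping roof up to 58 mm; on top an upright stiff carrying fin, 60 mm along x, 10 mm thick across y, from 58 to 92 mm above the underside (12 to 46 mm above this point)
- carton1_mid (a point): yellow gable-top takeaway carton, 0.2 kg; may be absent (None). Point: its centre, half-way up (46 mm above its underside), z up. Body 80 mm along x, 56 mm along y, 45 mm high; sloping roof up to 58 mm; on top an upright stiff carrying fin, 60 mm along x, 10 mm thick across y, from 58 to 92 mm above the underside (12 to 46 mm above this point)
- carton2_mid (a point): yellow gable-top takeaway carton, 0.2 kg; may be absent (None). Point: its centre, half-way up (46 mm above its underside), z up. Body 80 mm along x, 56 mm along y, 45 mm high; sloping roof up to 58 mm; on top an upright stiff carrying fin, 60 mm along x, 10 mm thick across y, from 58 to 92 mm above the underside (12 to 46 mm above this point)
- carton3_mid (a point): yellow gable-top takeaway carton, 0.2 kg; may be absent (None). Point: its centre, half-way up (46 mm above its underside), z up. Body 80 mm along x, 56 mm along y, 45 mm high; sloping roof up to 58 mm; on top an upright stiff carrying fin, 60 mm along x, 10 mm thick across y, from 58 to 92 mm above the underside (12 to 46 mm above this point)
- carton4_mid (a point): yellow gable-top takeaway carton, 0.2 kg; may be absent (None). Point: its centre, half-way up (46 mm above its underside), z up. Body 80 mm along x, 56 mm along y, 45 mm high; sloping roof up to 58 mm; on top an upright stiff carrying fin, 60 mm along x, 10 mm thick across y, from 58 to 92 mm above the underside (12 to 46 mm above this point)
- carrier_in (a point): blue open-topped food carrier, fixed to the bench. Point: centre of its inner floor, 10 mm above the bench. Inside 190 mm along x, 228 mm along y, 108 mm deep; walls 8 mm. x points from its front (bail side, nearest the robot) to its back, y to its left, z up. Cartons fit in two rows along x by three columns along y, long sides along x
- carrier_rim (a point): centre of the carrier's mouth, at rim height, 118 mm above the bench; axes as the carrier's. Outside of the rim 206 mm along x by 244 mm along y
- lid_handle (a point): loose blue lid, 0.45 kg, starting on the bench right way up. Point: centre of its handle, an upright black bar 14 mm thick along the lid's x, 90 mm long along its y, 42 mm high, standing on the middle of the plate (its foot 21 mm below this point, its top 21 mm above). With the lid seated this point is 31 mm above the rim
- lid_under (a point): centre of the lid's underside, 41 mm below lid_handle; axes as the lid's, z up. From here up: gasket plug 174 x 212 mm (x by y) for 5 mm, then 182 x 220 mm for 5 mm, then the plate 206 x 230 mm, 10 mm thick. The plug drops into the carrier's mouth with 4 mm play all round until the plate rests on the rim; either way round fits
- bail (a joint): angle of the wire bail (rad): 0 swung over the mouth to its stop, as it starts; grows as it swings up and forward (to the carrier's -x), upright at 0.99, open at its stop at 1.95, 55 degrees forward of upright. A spring pulls it to the nearer end, turning over upright: beyond that it snaps over by itself. Pushing it off either end takes about 10 N. Clamping a seated lid it rests on the plate at about 0.06
- bail_bar (a point): middle of the bail's crossbar, which lies along the carrier's y: a red grip sleeve 12 mm thick and 120 mm long, on an 8 mm steel wire 256 mm wide. It moves on a circle of 65 mm radius about bail_pivot: at bail 0 it is 54 mm behind (+x) and 36 mm above the pivot, open it is 53 mm in front and 37 mm above
- bail_pivot (a point): point on the bail's axis, midway between its two side pivots: 75 mm to the front (-x) of the carrier's centre, 85 mm above its inner floor; axes as the carrier's
- sauce: amber sauce bottle with yellow cap, 64 mm across, 190 mm tall; origin at the centre of its underside. A bystander: leave it alone
- foil_tray: round foil tray with a paper cover, 140 mm across, 30 mm high; origin at the centre of its underside. A bystander: leave it alone
Not all that is in view belongs to the job. Leave any green, purple or white look-alike of the part that bears carton0_mid alone.

How it is judged:
By the outcome, as a careful person would: the job done as asked, in the order asked, and still so for the second after the job is handed in, with the robot touching nothing.
Of carton0, carton1, carton2, carton3, carton4 only 3 to 5 are there at a start; the rules pass over those that are not, and their reading is None.
At some moment in a run one of carton0, carton1, carton2, carton3, carton4, lid may be knocked a few centimetres aside while the robot is not near it.
It also fails if it takes over 210 s, if anything falls off the work surface, if the arm or the gripper's body presses on something with over 40 N, if the wrist force passes 120 N, or if a joint passes its speed limit or range.

## Working session

There is one attempt and no reset: what is moved stays moved. The work goes in short steps, Python scripts to look and compute and a tool call to move; the robot and the scene stay as the last step left them, time stands still between calls to the robot, and variables do not carry over. Pictures are saved under pics/ and viewed, about 12 in all and at most 16, crops included, and the job is handed in when it is done.

Besides the shell and the picture viewer there is one more tool, called after "Call:" by a JSON object that holds its "op" and its "data", one argument or row to a line. jog_arm: Moves the arm, as the interface text tells. Its arguments: {"type":"object","properties":{"rows":{"type":"array"}},"required":["rows"]}

```bash
mkdir -p pics; cat > h.py <<'E'
import numpy as np, cv2
from plant import ctrl
def P(c):
    p=ctrl.camera_params(c); return np.array(p["camera_matrix"]),p["k1"],np.array(p["eye"]),np.array(p["rotation"])
def ray(c,uv):
    K,k,e,R=P(c); d=cv2.undistortPoints(np.array([[uv]],float),K,np.array([k,0,0,0,0.]))[0,0]
    return e,R@np.array([d[0],d[1],1])
def at(c,uv,z):
    e,d=ray(c,uv); return e+d*(z-e[2])/d[2]
def proj(c,X):
    K,k,e,R=P(c); x=R.T@(np.array(X)-e); s=x[:2]/x[2]; s=s*(1+k*(s@s)); return K[:2,:2]@s+K[:2,2]
def tri(c1,u1,c2,u2):
    (e1,d1),(e2,d2)=ray(c1,u1),ray(c2,u2)
    t=np.linalg.lstsq(np.c_[d1,-d2],e2-e1,rcond=None)[0]; return (e1+d1*t[0]+e2+d2*t[1])/2
E
python3 - <<'E'
from h import *
for c in("top","side"):
    im=ctrl.read_camera(c); cv2.imwrite(f"pics/{c}0.png",im)
    K,k,e,R=P(c); print(c,K[0,0],k,e.round(3),R.round(2).tolist())
    for n in ["carton0_mid","lid_handle","bail_bar","carrier_rim","sauce","foil_tray"]:
        print(n,[(round(d["score"],2),[round(float(x)) for x in d["position"]]) for d in ctrl.search_frame(c,n)])
o=ctrl.get_obs();print(o["tcp_rot"],o["time"],o["tool_pos"])
E
```

```text
top 425.39660151492774 -0.10471945169241592 [0.295 0.106 1.515] [[-0.03, -0.98, 0.19], [-1.0, 0.03, 0.0], [-0.01, -0.19, -0.98]]
carton0_mid [(0.96, [222, 176]), (0.79, [179, 233]), (0.74, [215, 224]), (0.57, [187, 200])]
lid_handle [(0.92, [453, 230])]
bail_bar [(0.57, [346, 194])]
carrier_rim [(0.84, [344, 190]), (0.48, [343, 195])]
sauce [(0.97, [422, 148])]
foil_tray [(0.6, [265, 151])]
side 434.4631711768221 -0.10206635710312775 [ 0.17  -0.94   0.997] [[0.94, -0.2, 0.29], [-0.35, -0.59, 0.73], [0.02, -0.78, -0.62]]
carton0_mid [(0.91, [302, 160]), (0.87, [263, 161]), (0.86, [280, 143]), (0.7, [246, 149])]
lid_handle [(0.76, [330, 354])]
bail_bar [(0.8, [324, 220])]
carrier_rim [(0.76, [326, 228])]
sauce [(0.8, [417, 276])]
foil_tray [(0.9, [346, 178])]
[[-9.30210544e-01  3.67026353e-01 -1.64296897e-05]
 [ 3.67026353e-01  9.30210543e-01 -3.58321045e-05]
 [ 2.13174393e-06 -3.93615305e-05 -9.99999999e-01]] 0.7 [0.22020834 0.55811766 0.23131222]
```

View pics/top0.png

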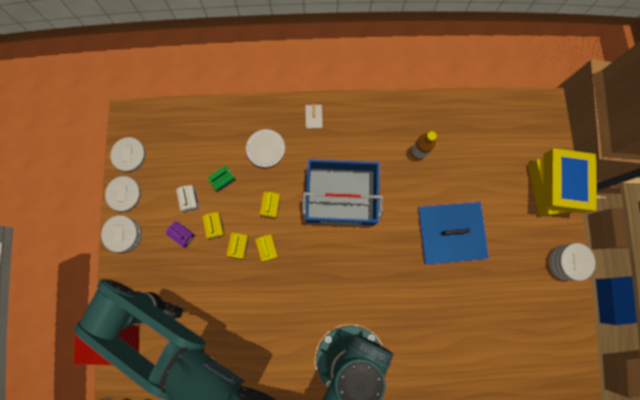

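View pics/side0.png

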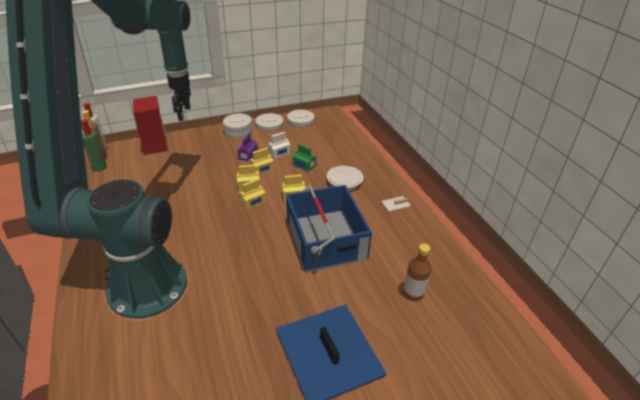

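Four yellow cartons show in the top view, at about (270,205), (213,224), (237,245) and (265,247). The look-alikes are green (222,178), purple (180,234) and white (187,198), and there is a yellow/blue box at (572,182) that isn't part of the job. Next I fit silhouettes.

```bash
cat > fit.py <<'E'
from h import *
from scipy.optimize import minimize
def box(lx,ly,z0,z1): return [(sx*lx/2,sy*ly/2,z) for sx in(-1,1) for sy in(-1,1) for z in(z0,z1)]
CART=[box(.08,.056,0,.045)+box(.06,.010,.058,.058),box(.06,.01,.05,.092)]
CARR=[box(.206,.244,0,.118)]
LID=[box(.174,.212,0,.005)+box(.206,.230,.01,.02)]
HAND=[box(.014,.09,.02,.062)]
S=4
def sil(c,parts,p,z=0.):
    m=np.zeros((400*S,640*S),np.uint8); co,si=np.cos(p[2]),np.sin(p[2])
    for q in parts:
        u=np.array([proj(c,(p[0]+co*a-si*b,p[1]+si*a+co*b,z+h)) for a,b,h in q])
        cv2.fillConvexPoly(m,cv2.convexHull(np.round((u+.5)*S-.5).astype(np.int32)),255)
    return m
def hsv(im,lo,hi): return cv2.inRange(cv2.cvtColor(im,cv2.COLOR_BGR2HSV),lo,hi)
def up(m): return cv2.threshold(cv2.resize(m,None,fx=S,fy=S,interpolation=cv2.INTER_LINEAR),127,255,0)[1]
def fit(masks,parts,p0,z=0.):
    def cost(p):
        c=0
        for k,m in masks.items():
            s=sil(k,parts,p,z); ys,xs=np.where(s|m); 
            c+=1-np.count_nonzero(s&m)/max(1,np.count_nonzero(s|m))
        return c/len(masks)
    best=None
    for dy in (0,.4,-.4):
        s=np.array([[0,0,0],[.012,0,0],[0,.012,0],[0,0,.25]])+np.array(p0)+[0,0,dy]
        r=minimize(cost,p0,method="Nelder-Mead",options=dict(initial_simplex=s,maxiter=70,xatol=3e-4,fatol=1e-3))
        if best is None or r.fun<best.fun: best=r
    return best.x,best.fun
def near(m,c,X,r):
    u=proj(c,X); o=np.zeros_like(m); cv2.circle(o,tuple(int(v) for v in u),r,255,-1); return m&o
E
cat > m1.py <<'E'
from fit import *
im={c:cv2.imread(f"pics/{c}0.png") for c in("top","side")}
Y={c:hsv(im[c],(20,110,70),(38,255,255)) for c in im}
B={c:hsv(im[c],(100,120,30),(125,255,255)) for c in im}
big={c:cv2.resize(im[c],None,fx=S,fy=S,interpolation=cv2.INTER_CUBIC) for c in im}
def draw(parts,p):
    for c in im:
        k,_=cv2.findContours(sil(c,parts,p),0,1); cv2.drawContours(big[c],k,-1,(255,0,255),1)
def comp(m,uv):
    m=cv2.morphologyEx(m,cv2.MORPH_CLOSE,np.ones((3,3)))
    n,l,s,ce=cv2.connectedComponentsWithStats(m)
    i=1+np.argmin([np.hypot(*(ce[j]-uv))+(1e3 if s[j,4]<15 else 0) for j in range(1,n)])
    return (l==i).astype(np.uint8)*255
def hull(m):
    o=np.zeros_like(m); cv2.fillConvexPoly(o,cv2.convexHull(cv2.findNonZero(m)),255); return o
for uv in [(270,205),(213,224),(237,245),(265,247)]:
    X=at("top",uv,.045); M={"top":up(comp(Y["top"],uv)),"side":up(comp(Y["side"],proj("side",X)))}
    m=cv2.moments(M["top"]); 
    r=[fit(M,CART,(X[0],X[1],a)) for a in(0,.8,1.57)]
    p,f=min(r,key=lambda t:t[1]); print("carton",p.round(4),np.degrees(p[2]).round(1),round(f,3),[round(t[1],2) for t in r]); draw(CART,p)
for n,parts,uv,z in(("carrier",CARR,(343,192),.06),("lid",LID,(453,232),.02)):
    X=at("top",uv,z)
    M={c:up(hull(near(cv2.morphologyEx(B[c],cv2.MORPH_OPEN,np.ones((2,2))),c,X,65 if c=="side" else 55))) for c in im}
    r=[fit(M,parts,(X[0],X[1],a)) for a in(0,)]
    p,f=r[0]; print(n,p.round(4),np.degrees(p[2]).round(1),round(f,3)); draw(parts,p)
    if n=="lid": draw(HAND,p)
t=big["top"][140*S:275*S,170*S:500*S]; s=big["side"][125*S:400*S,220*S:430*S]
cv2.imwrite("pics/a1.png",cv2.resize(t,(800,int(800*135/330)),interpolation=cv2.INTER_AREA))
cv2.imwrite("pics/a2.png",cv2.resize(s,None,fx=.54,fy=.54,interpolation=cv2.INTER_AREA))
E
python3 m1.py
```

```text
Traceback (most recent call last):
  File "m1.py", line 19, in <module>
    r=[fit(M,CART,(X[0],X[1],a)) for a in(0,.8,1.57)]
       ~~~^^^^^^^^^^^^^^^^^^^^^^
  File "fit.py", line 27, in fit
    r=minimize(cost,p0,method="Nelder-Mead",options=dict(initial_simplex=s,maxiter=70,xatol=3e-4,fatol=1e-3))
  File "fit.py", line 21, in cost
    s=sil(k,parts,p,z); ys,xs=np.where(s|m);
  File "fit.py", line 12, in sil
    u=np.array([proj(c,(p[0]+co*a-si*b,p[1]+si*a+co*b,z+h)) for a,b,h in q])
                ~~~~^^^^^^^^^^^^^^^^^^^^^^^^^^^^^^^^^^^^^^^
  File "h.py", line 11, in proj
    K,k,e,R=P(c); x=R.T@(np.array(X)-e); s=x[:2]/x[2]; s=s*(1+k*(s@s)); return K[:2,:2]@s+K[:2,2]
            ~^^^
  File "h.py", line 4, in P
    p=ctrl.camera_params(c); return np.array(p["camera_matrix"]),p["k1"],np.array(p["eye"]),np.array(p["rotation"])
ValueError: time passes only in moves, steps and waits
```

Camera parameters are rate-limited, so I'll cache them.

```bash
sed -i 's/^def P(c):/import functools\n@functools.cache\ndef P(c):/' h.py; sed -i 's/ys,xs=np.where(s|m); $//' fit.py; time python3 m1.py
```

```text
carton [ 0.5433  0.2652 -0.1784] -10.2 0.225 [np.float64(0.23), np.float64(0.23), np.float64(0.23)]
carton [0.4751 0.4691 0.2178] 12.5 0.374 [np.float64(0.37), np.float64(0.37), np.float64(0.37)]
carton [ 0.4014  0.3821 -0.1966] -11.3 0.334 [np.float64(0.33), np.float64(0.33), np.float64(0.34)]
carton [0.3898 0.2799 3.4019] 194.9 0.352 [np.float64(0.35), np.float64(0.35), np.float64(0.35)]
carrier [ 0.5698  0.01   -0.0787] -4.5 0.123
lid [ 0.4225 -0.3876  0.0551] 3.2 0.051
real	0m18.138s
user	0m18.661s
sys	0m0.458s
```

View pics/a1.png

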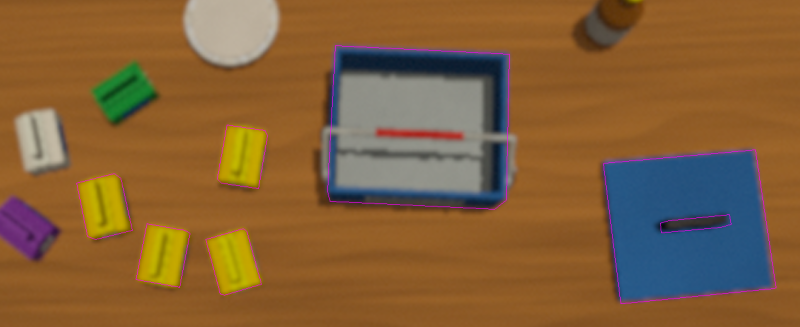

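View pics/a2.png

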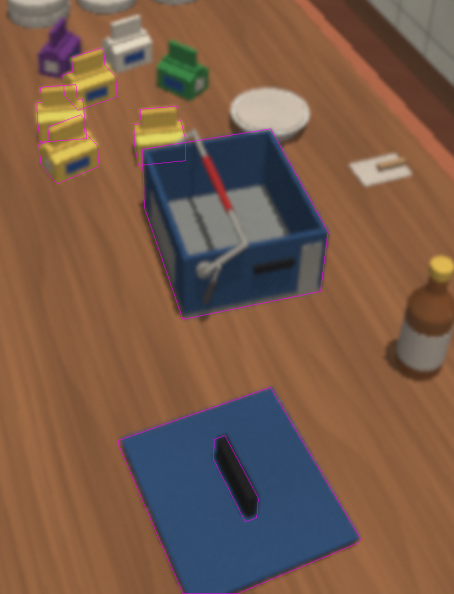

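The fits match the outlines in both views:

| Thing | x, y (m) | yaw (°) |
|---|---|---|
| Carton | .543, .265 | -10 |
| Carton | .475, .469 | 12.5 |
| Carton | .401, .382 | -11 |
| Carton | .390, .280 | 15 |
| Carrier | .570, .010 | -4.5 |
| Lid | .4225, -.388 | 3 |

Bail first.

Call:
{"op": "jog_arm", "data": {
  "rows": [
    [33,-50,0,0,0,4,1],
    [33,-50,0,0,0,4,1],
    [33,-50,0,0,0,4,1],
    [33,-50,0,0,0,5,1],
    [33,-50,0,0,0,0,1],
    [33,-50,0,0,0,0,1],
    [33,-50,0,0,0,0,1],
    [33,-50,0,0,0,0,1],
    [33,-50,0,0,0,0,1],
    [33,-50,0,0,0,0,1]
  ]
}}

```text
time: 1.95
tool_pos: [0.5512, 0.0563, 0.2315]
tcp_rot: [[-0.997, 0.079, 0.001], [0.079, 0.997, 0.0], [-0.001, 0.0, -1.0]]
force: [0.4, 0.4, 0.3]
width: -0.0
```

Call:
{"op": "jog_arm", "data": {
  "rows": [
    [34,-49,0,0,0,0,1],
    [0,0,0,0,0,0,1],
    [0,0,0,0,0,0,1]
  ]
}}

```text
time: 2.33
tool_pos: [0.5837, 0.0092, 0.231]
tcp_rot: [[-0.997, 0.08, -0.001], [0.08, 0.997, 0.0], [0.001, 0.0, -1.0]]
force: [0.4, 0.2, -0.6]
width: -0.0002
```

Call:
{"op": "jog_arm", "data": {
  "rows": [
    [3,0,-40,0,0,0,1],
    [0,0,-40,0,0,0,1],
    [0,0,-36,0,0,0,1],
    [0,0,0,0,0,0,1],
    [-10,1,0,0,0,0,1],
    [-10,1,0,0,0,0,1]
  ]
}}

```text
time: 3.08
tool_pos: [0.5674, 0.0115, 0.117]
tcp_rot: [[-0.997, 0.078, 0.003], [0.078, 0.997, -0.0], [-0.003, -0.0, -1.0]]
force: [-0.0, 0.6, -0.8]
width: -0.0001
```

Call:
{"op": "jog_arm", "data": {
  "rows": [
    [-10,1,2,0,0,0,1],
    [-10,1,3,0,0,0,1],
    [-10,1,3,0,0,0,1],
    [-10,1,3,0,0,0,1],
    [0,0,0,0,0,0,1]
  ]
}}

```text
time: 3.7
tool_pos: [0.5404, 0.0136, 0.1341]
tcp_rot: [[-0.996, 0.079, 0.029], [0.079, 0.997, -0.003], [-0.029, -0.001, -1.0]]
force: [10.6, -1.1, 9.2]
width: 0.0001
```

Call:
{"op": "jog_arm", "data": {
  "rows": [
    [-10,1,0,0,0,0,1],
    [-10,1,0,0,0,0,1],
    [-10,1,0,0,0,0,1],
    [-10,1,2,0,0,0,1],
    [0,0,0,0,0,0,1]
  ]
}}

```text
time: 4.32
tool_pos: [0.4849, 0.0194, 0.128]
tcp_rot: [[-0.997, 0.079, -0.003], [0.079, 0.997, 0.0], [0.003, 0.0, -1.0]]
force: [0.5, -0.7, -0.4]
width: 0.0001
```

```bash
python3 - <<'E'
from h import *
im=ctrl.read_camera("side"); cv2.imwrite("pics/b1.png",cv2.resize(im[130:300,230:430],None,fx=3,fy=3))
E
```

```text
(no output)
```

View pics/b1.png

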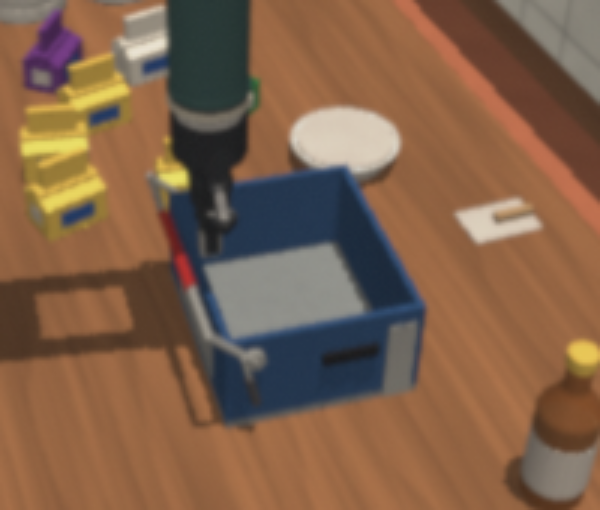

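Bail is open: the red grip at (180,250) in the crop lies in front of the carrier. On to the first carton, the one next to the carrier.

Call:
{"op": "jog_arm", "data": {
  "rows": [
    [0,0,50,0,0,0,-1],
    [0,0,50,0,0,-3,-1],
    [10,45,20,0,0,-3,-1],
    [12,50,0,0,0,0,-1],
    [12,50,0,0,0,0,-1],
    [12,50,0,0,0,0,-1],
    [12,50,0,0,0,0,-1],
    [0,0,0,0,0,0,-1]
  ]
}}

```text
time: 5.38
tool_pos: [0.5458, 0.2675, 0.2475]
tcp_rot: [[-0.984, 0.179, -0.0], [0.179, 0.984, 0.001], [0.0, 0.001, -1.0]]
force: [-0.7, 0.6, 0.4]
width: 0.0855
```

```bash
cat > near.py <<'E'
import sys
from fit import *
# usage: near.py x y yaw(deg) [cams]
p0=[float(v) for v in sys.argv[1:4]]; p0[2]=np.radians(p0[2]); z=float(sys.argv[4]) if len(sys.argv)>4 else 0.
cams=sys.argv[5].split(",") if len(sys.argv)>5 else ("top","side")
M={}
for c in cams:
    im=ctrl.read_camera(c); cv2.imwrite(f"pics/last_{c}.png",im)
    y=hsv(im,(20,110,70),(38,255,255)); g=cv2.dilate(sil(c,CART,p0,z),np.ones((41,41)))
    M[c]=up(cv2.morphologyEx(y,cv2.MORPH_CLOSE,np.ones((3,3))))&g
    p,f=fit({c:M[c]},CART,p0,z); print(c,p[:2].round(4),np.degrees(p[2]).round(1),round(f,3))
p,f=fit(M,CART,p0,z); print("both",p[:2].round(4),np.degrees(p[2]).round(1),round(f,3)); print(ctrl.get_obs()["tool_pos"].round(4) if 1 else 0)
E
python3 near.py .543 .265 -10
```

```text
top [0.5414 0.2668] -6.2 0.153
side [0.5442 0.2696] -8.1 0.388
both [0.5419 0.2668] -7.5 0.278
[0.5448 0.2642 0.2475]
```

Call:
{"op": "jog_arm", "data": {
  "rows": [
    [-2,2,-50,0,0,0,-1],
    [0,0,-50,0,0,0,-1],
    [0,0,-50,0,0,0,-1],
    [0,0,-31,0,0,0,-1],
    [0,0,0,0,0,0,1],
    [0,0,0,0,0,0,1],
    [0,0,0,0,0,0,1],
    [0,0,0,0,0,0,1],
    [0,0,0,0,0,0,1]
  ]
}}

```text
time: 6.6
tool_pos: [0.5437, 0.2662, 0.0681]
tcp_rot: [[-0.983, 0.183, 0.001], [0.183, 0.983, 0.0], [-0.001, 0.0, -1.0]]
force: [-0.8, -0.4, 4.0]
width: 0.0088
```

Call:
{"op": "jog_arm", "data": {
  "rows": [
    [0,0,60,0,0,0,1],
    [0,0,60,0,0,0,1],
    [0,0,55,0,0,3,1],
    [10,-48,0,0,0,3,1],
    [10,-50,0,0,0,0,1],
    [10,-50,0,0,0,0,1],
    [12,-50,0,0,0,0,1],
    [12,-50,0,0,0,0,1],
    [12,-50,0,0,0,0,1],
    [0,-22,0,0,0,0,1]
  ]
}}

```text
time: 7.85
tool_pos: [0.6096, -0.0566, 0.242]
tcp_rot: [[-0.997, 0.081, 0.0], [0.081, 0.997, -0.001], [-0.0, -0.001, -1.0]]
force: [0.4, -0.0, -2.5]
width: 0.0089
```

Call:
{"op": "jog_arm", "data": {
  "rows": [
    [0,0,0,0,0,0,1],
    [0,0,0,0,0,0,1]
  ]
}}

```text
time: 8.1
tool_pos: [0.6086, -0.0527, 0.2421]
tcp_rot: [[-0.997, 0.079, -0.001], [0.079, 0.997, 0.001], [0.001, 0.001, -1.0]]
force: [0.2, -0.7, -2.0]
width: 0.0087
```

```bash
python3 - <<'E'
from h import *
a=ctrl.read_camera("side"); b=ctrl.read_camera("top")
cv2.imwrite("pics/c1.png",np.hstack([cv2.resize(a[100:300,230:430],None,fx=2,fy=2),cv2.resize(b[100:300,230:430],None,fx=2,fy=2)]))
E
```

```text
(no output)
```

View pics/c1.png

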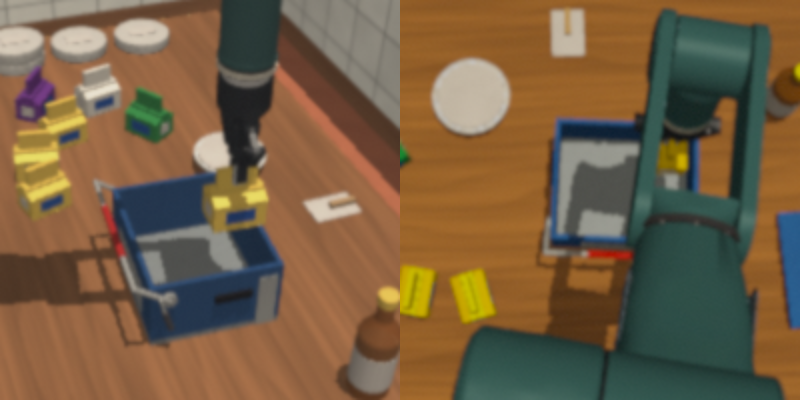

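The carton hangs level above the rear-right slot (left crop (235,205)). Lowering it.

Call:
{"op": "jog_arm", "data": {
  "rows": [
    [1,0,-60,0,0,0,1],
    [0,0,-60,0,0,0,1],
    [0,0,-30,0,0,0,1],
    [0,0,-12,0,0,0,1],
    [0,0,0,0,0,0,1]
  ]
}}

```text
time: 8.82
tool_pos: [0.6104, -0.0533, 0.0804]
tcp_rot: [[-0.997, 0.078, -0.0], [0.078, 0.997, -0.0], [0.0, -0.0, -1.0]]
force: [0.8, 0.5, -0.7]
width: 0.0088
```

Call:
{"op": "jog_arm", "data": {
  "rows": [
    [0,0,0,0,0,0,0.2],
    [0,0,0,0,0,0,0.2],
    [0,0,0,0,0,0,0.2],
    [0,0,50,0,0,0,0.2],
    [0,0,60,0,0,0,0.2],
    [0,0,50,0,0,0,-1]
  ]
}}

```text
time: 9.57
tool_pos: [0.6106, -0.054, 0.243]
tcp_rot: [[-0.997, 0.079, 0.002], [0.079, 0.997, -0.0], [-0.002, -0.0, -1.0]]
force: [-0.5, 0.3, -0.0]
width: 0.0507
```

Call:
{"op": "jog_arm", "data": {
  "rows": [
    [-26,42,0,0,0,5,-1],
    [-26,42,0,0,0,5,-1],
    [-28,42,0,0,0,5,-1],
    [-28,42,0,0,0,4,-1],
    [-28,42,0,0,0,0,-1],
    [-28,42,0,0,0,0,-1],
    [-28,42,0,0,0,0,-1],
    [-29,40,0,0,0,0,-1],
    [0,0,0,0,0,0,-1]
  ]
}}

```text
time: 10.7
tool_pos: [0.3872, 0.2822, 0.2407]
tcp_rot: [[-0.967, -0.254, -0.0], [-0.254, 0.967, 0.001], [-0.0, 0.001, -1.0]]
force: [0.4, -0.0, 0.6]
width: 0.0852
```

```bash
python3 near.py .390 .280 14.9 0 side; python3 near.py .475 .469 12.5 |tail -2|head -1;python3 near.py .401 .382 -11.3 0 side|head -1
```

```text
side [0.3956 0.3181] 8.8 0.24
both [0.3956 0.3181] 8.8 0.24
[0.3884 0.2809 0.2406]
both [0.4774 0.4698] 12.6 0.506
side [0.3992 0.3535] -5.2 0.299
```

```bash
python3 - <<'E'
from fit import *
a=cv2.imread("pics/last_side.png");b=ctrl.read_camera("top")
A=cv2.resize(a,None,fx=S,fy=S,interpolation=cv2.INTER_CUBIC)
for p,col in (((.39,.28,.26),(255,0,255)),((.401,.382,-.197),(0,0,255)),((.475,.469,.218),(255,255,0))):
    k,_=cv2.findContours(sil("side",CART,p),0,1); cv2.drawContours(A,k,-1,col,1)
A=A[100*S:200*S,220*S:320*S]
cv2.imwrite("pics/d1.png",np.hstack([A,cv2.resize(b[150:300,170:320],(400,400))]))
E
```

```text
(no output)
```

View pics/d1.png

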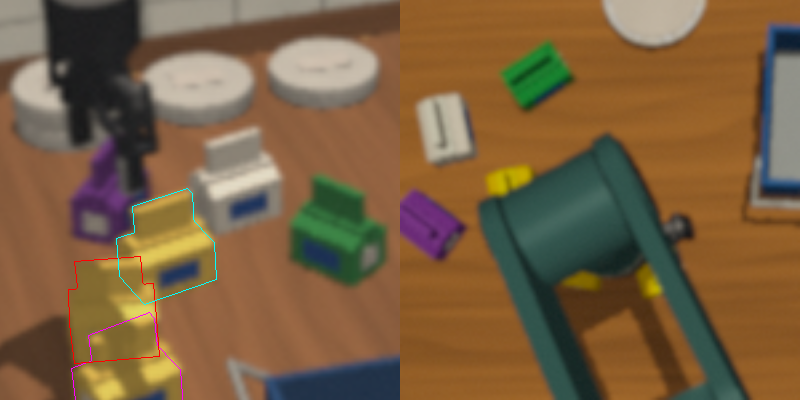

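Outlines still match and nothing has moved; the other fit had simply mixed two cartons together. Grasping.

Call:
{"op": "jog_arm", "data": {
  "rows": [
    [1,-1,-50,0,0,0,-1],
    [0,0,-50,0,0,0,-1],
    [0,0,-50,0,0,0,-1],
    [0,0,-23,0,0,0,-1],
    [0,0,0,0,0,0,1],
    [0,0,0,0,0,0,1],
    [0,0,0,0,0,0,1],
    [0,0,0,0,0,0,1],
    [0,0,0,0,0,0,1]
  ]
}}

```text
time: 12.08
tool_pos: [0.3908, 0.2793, 0.0681]
tcp_rot: [[-0.968, -0.25, 0.002], [-0.25, 0.968, 0.0], [-0.002, -0.0, -1.0]]
force: [-0.3, -2.6, 6.2]
width: 0.009
```

Call:
{"op": "jog_arm", "data": {
  "rows": [
    [0,0,60,0,0,0,1],
    [0,0,60,0,0,0,1],
    [0,0,55,0,0,-5,1],
    [20,-45,0,0,0,-5,1],
    [20,-45,0,0,0,-5,1],
    [20,-48,0,0,0,-4,1],
    [20,-48,0,0,0,0,1],
    [20,-48,0,0,0,0,1],
    [20,-48,0,0,0,0,1],
    [10,-43,0,0,0,0,1]
  ]
}}

```text
time: 13.32
tool_pos: [0.5206, -0.0476, 0.242]
tcp_rot: [[-0.997, 0.079, -0.0], [0.079, 0.997, 0.0], [0.0, 0.0, -1.0]]
force: [-0.2, 0.9, -2.4]
width: 0.0091
```

Call:
{"op": "jog_arm", "data": {
  "rows": [
    [0,0,0,0,0,0,1],
    [0,0,0,0,0,0,1]
  ]
}}

```text
time: 13.58
tool_pos: [0.5193, -0.0454, 0.2418]
tcp_rot: [[-0.997, 0.08, -0.002], [0.08, 0.997, 0.001], [0.002, 0.001, -1.0]]
force: [-0.1, 0.0, -3.0]
width: 0.0088
```

Call:
{"op": "jog_arm", "data": {
  "rows": [
    [1,-1,-60,0,0,0,1],
    [0,0,-60,0,0,0,1],
    [0,0,-30,0,0,0,1],
    [0,0,-12,0,0,0,1],
    [0,0,0,0,0,0,1]
  ]
}}

```text
time: 14.2
tool_pos: [0.5211, -0.046, 0.0804]
tcp_rot: [[-0.997, 0.078, -0.0], [0.078, 0.997, 0.0], [0.0, 0.0, -1.0]]
force: [0.8, -0.5, -1.6]
width: 0.0086
```

Call:
{"op": "jog_arm", "data": {
  "rows": [
    [0,0,0,0,0,0,0.2],
    [0,0,0,0,0,0,0.2],
    [0,0,0,0,0,0,0.2],
    [0,0,50,0,0,0,0.2],
    [0,0,60,0,0,0,0.2],
    [0,0,50,0,0,0,-1]
  ]
}}

```text
time: 14.95
tool_pos: [0.5215, -0.047, 0.2429]
tcp_rot: [[-0.997, 0.079, 0.002], [0.079, 0.997, -0.001], [-0.002, -0.0, -1.0]]
force: [-0.6, -0.4, -0.8]
width: 0.0513
```

```bash
python3 near.py .401 .382 -11.3; python3 near.py .475 .469 12.5
```

```text
top [0.401  0.3827] -10.4 0.088
side [0.4038 0.3835] -14.0 0.315
both [0.4014 0.3824] -11.3 0.206
[ 0.5252 -0.0478  0.2466]
top [0.4757 0.4694] 11.5 0.063
side [0.4696 0.4648] 21.7 0.348
both [0.4749 0.4694] 12.9 0.216
[ 0.5218 -0.0471  0.2415]
```

Call:
{"op": "jog_arm", "data": {
  "rows": [
    [-13,48,0,0,0,-3,-1],
    [-13,48,0,0,0,-3,-1],
    [-13,48,0,0,0,0,-1],
    [-13,48,0,0,0,0,-1],
    [-14,48,0,0,0,0,-1],
    [-14,48,0,0,0,0,-1],
    [-14,48,0,0,0,0,-1],
    [-14,48,0,0,0,0,-1],
    [-13,46,0,0,0,0,-1],
    [0,0,0,0,0,0,-1]
  ]
}}

```text
time: 16.4
tool_pos: [0.3982, 0.3851, 0.2381]
tcp_rot: [[-0.984, 0.179, -0.003], [0.179, 0.984, -0.001], [0.003, -0.002, -1.0]]
force: [0.4, -1.0, -0.4]
width: 0.0851
```

Call:
{"op": "jog_arm", "data": {
  "rows": [
    [0,0,-50,0,0,0,-1],
    [0,0,-50,0,0,0,-1],
    [0,0,-50,0,0,0,-1],
    [0,0,-25,0,0,0,-1],
    [0,0,0,0,0,0,1],
    [0,0,0,0,0,0,1],
    [0,0,0,0,0,0,1],
    [0,0,0,0,0,0,1],
    [0,0,0,0,0,0,1]
  ]
}}

```text
time: 17.52
tool_pos: [0.4003, 0.3832, 0.0657]
tcp_rot: [[-0.983, 0.183, 0.001], [0.183, 0.983, 0.0], [-0.0, 0.0, -1.0]]
force: [0.2, 0.0, -3.2]
width: 0.009
```

Call:
{"op": "jog_arm", "data": {
  "rows": [
    [0,0,60,0,0,0,1],
    [0,0,60,0,0,0,1],
    [0,0,57,0,0,3,1],
    [31,-45,0,0,0,3,1],
    [31,-45,0,0,0,0,1],
    [31,-45,0,0,0,0,1],
    [31,-45,0,0,0,0,1],
    [31,-45,0,0,0,0,1],
    [32,-46,0,0,0,0,1],
    [32,-46,0,0,0,0,1]
  ]
}}

```text
time: 18.77
tool_pos: [0.6196, 0.0646, 0.242]
tcp_rot: [[-0.997, 0.079, -0.001], [0.079, 0.997, 0.0], [0.001, 0.0, -1.0]]
force: [2.1, 0.6, -1.9]
width: 0.009
```

Call:
{"op": "jog_arm", "data": {
  "rows": [
    [0,0,0,0,0,0,1],
    [0,0,0,0,0,0,1]
  ]
}}

```text
time: 19.02
tool_pos: [0.6184, 0.0662, 0.2417]
tcp_rot: [[-0.997, 0.08, -0.002], [0.08, 0.997, 0.0], [0.002, 0.0, -1.0]]
force: [-0.9, -0.2, -2.2]
width: 0.0089
```

Then over to the last carton (.475,.469, 12.5°).

Call:
{"op": "jog_arm", "data": {
  "rows": [
    [1,0,-60,0,0,0,1],
    [0,0,-60,0,0,0,1],
    [0,0,-32,0,0,0,1],
    [0,0,-13,0,0,0,1],
    [0,0,0,0,0,0,1]
  ]
}}

```text
time: 19.65
tool_pos: [0.6198, 0.067, 0.0777]
tcp_rot: [[-0.997, 0.078, -0.0], [0.078, 0.997, -0.0], [0.0, -0.0, -1.0]]
force: [0.9, -0.4, -2.8]
width: 0.009
```

Call:
{"op": "jog_arm", "data": {
  "rows": [
    [0,0,0,0,0,0,0.2],
    [0,0,0,0,0,0,0.2],
    [0,0,0,0,0,0,0.2],
    [0,0,50,0,0,0,0.2],
    [0,0,60,0,0,0,0.2],
    [0,0,55,0,0,0,-1]
  ]
}}

```text
time: 20.4
tool_pos: [0.6203, 0.0661, 0.2445]
tcp_rot: [[-0.997, 0.079, 0.001], [0.079, 0.997, -0.0], [-0.001, 0.0, -1.0]]
force: [0.2, 1.0, 0.0]
width: 0.0512
```

Call:
{"op": "jog_arm", "data": {
  "rows": [
    [-18,50,0,0,0,5,-1],
    [-18,50,0,0,0,4,-1],
    [-18,50,0,0,0,4,-1],
    [-18,50,0,0,0,4,-1],
    [-18,50,0,0,0,0,-1],
    [-18,50,0,0,0,0,-1],
    [-18,50,0,0,0,0,-1],
    [-18,53,0,0,0,0,-1],
    [0,0,0,0,0,0,-1],
    [0,0,0,0,0,0,-1]
  ]
}}

```text
time: 21.65
tool_pos: [0.4761, 0.4687, 0.2422]
tcp_rot: [[-0.976, -0.217, 0.0], [-0.217, 0.976, -0.001], [0.0, -0.001, -1.0]]
force: [-0.3, -0.3, -0.7]
width: 0.0853
```

```bash
python3 near.py .475 .469 12.5
```

```text
top [0.4769 0.4684] 12.1 0.3
side [0.477  0.4695] 8.4 0.244
both [0.4768 0.4678] 12.6 0.276
[0.4767 0.4678 0.2423]
```

Call:
{"op": "jog_arm", "data": {
  "rows": [
    [0,0,-50,0,0,0,-1],
    [0,0,-50,0,0,0,-1],
    [0,0,-50,0,0,0,-1],
    [0,0,-26,0,0,0,-1],
    [0,0,0,0,0,0,1],
    [0,0,0,0,0,0,1],
    [0,0,0,0,0,0,1],
    [0,0,0,0,0,0,1],
    [0,0,0,0,0,0,1]
  ]
}}

```text
time: 22.88
tool_pos: [0.4766, 0.4694, 0.0672]
tcp_rot: [[-0.976, -0.216, 0.001], [-0.216, 0.976, 0.001], [-0.001, 0.0, -1.0]]
force: [-0.7, -1.5, 2.9]
width: 0.009
```

Call:
{"op": "jog_arm", "data": {
  "rows": [
    [0,0,60,0,0,0,1],
    [0,0,60,0,0,0,1],
    [0,0,57,0,0,-5,1],
    [7,-55,0,0,0,-4,1],
    [7,-55,0,0,0,-4,1],
    [7,-55,0,0,0,-4,1],
    [8,-55,0,0,0,0,1],
    [8,-55,0,0,0,0,1],
    [8,-55,0,0,0,0,1],
    [8,-55,0,0,0,0,1]
  ]
}}

```text
time: 24.12
tool_pos: [0.5289, 0.0825, 0.2432]
tcp_rot: [[-0.997, 0.079, -0.0], [0.079, 0.997, -0.0], [0.0, -0.0, -1.0]]
force: [0.7, 0.6, -1.9]
width: 0.0087
```

Call:
{"op": "jog_arm", "data": {
  "rows": [
    [0,-10,0,0,0,0,1],
    [0,0,0,0,0,0,1],
    [0,0,0,0,0,0,1]
  ]
}}

```text
time: 24.5
tool_pos: [0.5288, 0.0754, 0.2431]
tcp_rot: [[-0.997, 0.078, -0.0], [0.078, 0.997, 0.001], [0.001, 0.001, -1.0]]
force: [-0.0, 0.7, -3.2]
width: 0.0092
```

Call:
{"op": "jog_arm", "data": {
  "rows": [
    [1,-2,-60,0,0,0,1],
    [0,0,-60,0,0,0,1],
    [0,0,-32,0,0,0,1],
    [0,0,-12,0,0,0,1],
    [0,0,0,0,0,0,1]
  ]
}}

```text
time: 25.12
tool_pos: [0.5303, 0.073, 0.0793]
tcp_rot: [[-0.997, 0.078, -0.0], [0.078, 0.997, -0.0], [0.0, -0.0, -1.0]]
force: [1.8, 0.4, -1.2]
width: 0.0091
```

Call:
{"op": "jog_arm", "data": {
  "rows": [
    [0,0,0,0,0,0,0.2],
    [0,0,0,0,0,0,0.2],
    [0,0,0,0,0,0,0.2],
    [0,0,50,0,0,0,0.2],
    [0,0,60,0,0,0,0.2],
    [0,0,50,0,0,0,-1]
  ]
}}

```text
time: 25.88
tool_pos: [0.5305, 0.0721, 0.2419]
tcp_rot: [[-0.997, 0.079, 0.002], [0.079, 0.997, -0.0], [-0.002, 0.0, -1.0]]
force: [1.1, -0.7, 0.7]
width: 0.0512
```

Call:
{"op": "jog_arm", "data": {
  "rows": [
    [-12,-50,0,0,0,-10,-1],
    [-12,-50,0,0,0,-10,-1],
    [-12,-50,0,0,0,-10,-1],
    [-12,-50,0,0,0,-10,-1],
    [-12,-50,0,0,0,-10,-1],
    [-12,-50,0,0,0,-10,-1],
    [-12,-50,0,0,0,-10,-1],
    [-12,-50,0,0,0,-10,-1],
    [-11,-59,0,0,0,-2,-1],
    [0,0,0,0,0,0,-1]
  ]
}}

```text
time: 27.12
tool_pos: [0.4224, -0.3913, 0.2396]
tcp_rot: [[-0.056, 0.998, 0.001], [0.998, 0.056, -0.003], [-0.003, 0.001, -1.0]]
force: [-0.4, 1.1, -0.0]
width: 0.0857
```

```bash
cat > m2.py <<'E'
from fit import *
im={c:ctrl.read_camera(c) for c in("top","side")}
print(ctrl.get_obs()["tool_pos"].round(4))
big={c:cv2.resize(im[c],None,fx=S,fy=S,interpolation=cv2.INTER_CUBIC) for c in im}
def draw(parts,p,col=(255,0,255),z=0):
    for c in im:
        k,_=cv2.findContours(sil(c,parts,p,z),0,1); cv2.drawContours(big[c],k,-1,col,1)
draw(CARR,(.5698,.010,-.0787)); draw([box(.19,.228,.118,.118)],(.5698,.010,-.0787),(0,255,255))
draw(LID,(.4225,-.3876,.0551)); draw(HAND,(.4225,-.3876,.0551))
a=big["side"][170*S:290*S,265*S:385*S]; b=big["top"][140*S:240*S,290*S:390*S]
l=big["side"][290*S:400*S,270*S:390*S]
cv2.imwrite("pics/e1.png",np.hstack([cv2.resize(a,(400,400)),cv2.resize(b,(400,400))]))
cv2.imwrite("pics/e2.png",cv2.resize(l,(480,440)))
E
python3 m2.py
```

```text
[ 0.4228 -0.3871  0.2392]
```

View pics/e1.png

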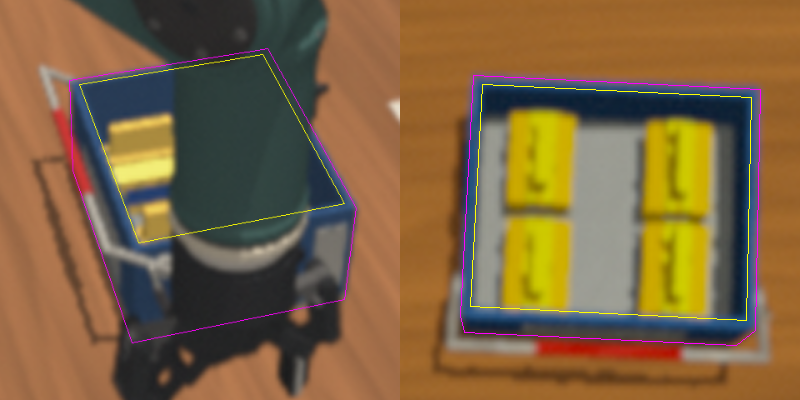

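View pics/e2.png

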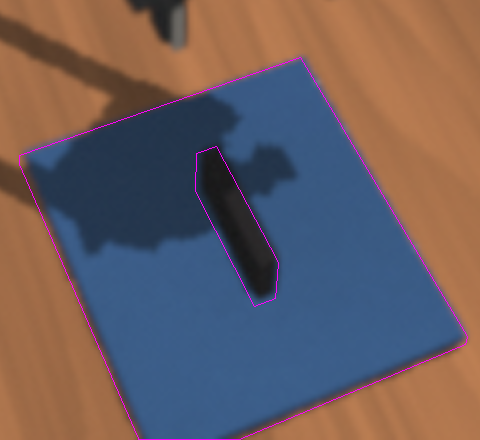

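All four cartons stand upright in the carrier (right crop, around (540,155), (675,165), (540,260), (675,265)), and the lid outline still matches. I'll refine the carrier's pose from the clear top view, then grasp the lid.

```bash
python3 - <<'E'
from fit import *
im=ctrl.read_camera("top"); cv2.imwrite("pics/t2.png",im)
p0=(.5698,.010,-.0787)
g=cv2.dilate(sil("top",CARR,p0),np.ones((25,25)))
im4=cv2.resize(im,None,fx=S,fy=S,interpolation=cv2.INTER_CUBIC)
for lo in((100,120,30),(100,90,25)):
    m=hsv(im4,lo,(128,255,255))&g
    m=cv2.morphologyEx(m,cv2.MORPH_OPEN,np.ones((9,9)))
    k,_=cv2.findContours(m,0,1); k=max(k,key=cv2.contourArea)
    h=np.zeros_like(m); cv2.fillConvexPoly(h,cv2.convexHull(k),255)
    p,f=fit({"top":h},CARR,p0); print(p[:2].round(4),np.degrees(p[2]).round(2),round(f,3))
E
```

```text
[0.5709 0.0092] -2.79 0.386
[0.5728 0.0123] -4.01 0.084
```

Call:
{"op": "jog_arm", "data": {
  "rows": [
    [0,0,-60,0,0,0,-1],
    [0,0,-60,0,0,0,-1],
    [0,0,-60,0,0,0,-1],
    [0,0,-31,0,0,0,-1],
    [0,0,0,0,0,0,1],
    [0,0,0,0,0,0,1],
    [0,0,0,0,0,0,1],
    [0,0,0,0,0,0,1],
    [0,0,0,0,0,0,1]
  ]
}}

```text
time: 28.4
tool_pos: [0.4243, -0.3878, 0.0301]
tcp_rot: [[-0.06, 0.998, 0.002], [0.998, 0.06, -0.002], [-0.002, 0.002, -1.0]]
force: [1.1, 0.9, 7.8]
width: 0.0129
```

```bash
cat > edge.py <<'E'
from fit import *
def loop(lx,ly,z,n=60):
    c=[(1,1),(1,-1),(-1,-1),(-1,1)]
    return [np.array([((a[0]*(1-t)+b[0]*t)*lx/2,(a[1]*(1-t)+b[1]*t)*ly/2,z) for t in np.linspace(.04,.96,n)]) for a,b in zip(c,c[1:]+c[:1])]
def grad(im,s=1.2):
    g=0
    for ch in cv2.split(im):
        b=cv2.GaussianBlur(ch.astype(np.float32),(0,0),s); g=g+cv2.Sobel(b,5,1,0)**2+cv2.Sobel(b,5,0,1)**2
    return np.sqrt(g)
def projs(c,X): return np.array([proj(c,x) for x in X],np.float32)
def score(G,c,segs,p):
    co,si=np.cos(p[2]),np.sin(p[2]); out=[]
    for s in segs:
        X=np.c_[p[0]+co*s[:,0]-si*s[:,1],p[1]+si*s[:,0]+co*s[:,1],s[:,2]]
        u=projs(c,X); out.append(cv2.remap(G,u[:,:1],u[:,1:],cv2.INTER_LINEAR).mean())
    return np.array(out)
def efit(items,p0,show=True):
    f=lambda p:-sum(np.minimum(score(G,c,s,p),80).sum() for G,c,s in items)
    s=np.array([[0,0,0],[.004,0,0],[0,.004,0],[0,0,.04]])+np.array(p0)
    best=min((minimize(f,s[0],method="Nelder-Mead",options=dict(initial_simplex=s+np.array(d),xatol=1e-4,fatol=.01)) for d in((0,0,0),(-.004,.002,-.02),(.003,-.003,.02))),key=lambda r:r.fun)
    return best.x,best.fun
E
python3 - <<'E'
from edge import *
outer=loop(.206,.244,.118); inner=loop(.190,.228,.118)
def it(f,c,segs): return (grad(cv2.imread(f"pics/{f}.png")),c,segs)
p0=(.5705,.011,-.074)
T=[it("top0","top",outer+inner),it("t2","top",outer+inner)]; Sd=[it("side0","side",outer+inner)]
To=[it("top0","top",outer),it("t2","top",outer)]; So=[it("side0","side",outer)]
for n,x in(("top",T),("topouter",To),("side",Sd),("sideouter",So),("all",T+Sd+Sd),("outer",To+So+So)):
    p,f=efit(x,p0); print(n,p[:2].round(4),np.degrees(p[2]).round(2),round(f))
lid=loop(.206,.230,.02)
for n,x in(("lid top",[it("top0","top",lid)]),("lid side",[it("side0","side",lid)]),("lid",[it("top0","top",lid),it("side0","side",lid)])):
    p,f=efit(x,(.4225,-.3876,.0551)); print(n,p[:2].round(4),np.degrees(p[2]).round(2),round(f))
E
```

```text
top [0.5705 0.011 ] -4.24 -1280
topouter [0.5705 0.011 ] -4.24 -640
side [0.5705 0.011 ] -4.24 -640
sideouter [0.5705 0.011 ] -4.24 -320
all [0.5705 0.011 ] -4.24 -2560
outer [0.5705 0.011 ] -4.24 -1280
lid top [ 0.4225 -0.3876] 3.16 -320
lid side [ 0.4225 -0.3876] 3.16 -320
lid [ 0.4225 -0.3876] 3.16 -640
```

```bash
sed -i 's/np.minimum(score(G,c,s,p),80).sum()/np.sqrt(score(G,c,s,p)).sum()/; s/fatol=.01/fatol=.001/' edge.py
cat > e2.py <<'E'
from edge import *
outer=loop(.206,.244,.118); inner=loop(.190,.228,.118)
def it(f,c,segs): return (grad(cv2.imread(f"pics/{f}.png")),c,segs)
p0=(.5705,.011,-.074)
T=[it("top0","top",outer+inner),it("t2","top",outer+inner)]; Sd=[it("side0","side",outer+inner)]
To=[it("top0","top",outer),it("t2","top",outer)]; So=[it("side0","side",outer)]
for n,x in(("top",T),("topouter",To),("side",Sd),("sideouter",So),("all",T+Sd+Sd),("outer",To+So+So)):
    p,f=efit(x,p0); print(n,p[:2].round(4),np.degrees(p[2]).round(2),round(f))
print(score(*T[1],p).round())
lid=loop(.206,.230,.02)
for n,x in(("lid top",[it("top0","top",lid)]),("lid side",[it("side0","side",lid)]),("lid",[it("top0","top",lid),it("side0","side",lid)])):
    p,f=efit(x,(.4225,-.3876,.0551)); print(n,p[:2].round(4),np.degrees(p[2]).round(2),round(f))
E
python3 e2.py
```

```text
top [0.5708 0.0102] -4.0 -242
topouter [0.5721 0.0122] -4.76 -122
side [0.5716 0.014 ] -4.19 -108
sideouter [0.5709 0.0156] -2.58 -56
all [0.5711 0.0109] -4.18 -457
outer [0.5711 0.0132] -3.94 -232
[251. 257. 231. 224. 241. 198. 312. 174.]
lid top [ 0.4239 -0.3831] 2.81 -65
lid side [ 0.4235 -0.3886] 2.56 -54
lid [ 0.4236 -0.386 ] 2.58 -116
```

Call:
{"op": "jog_arm", "data": {
  "rows": [
    [0,0,20,0,0,0,1],
    [0,0,40,0,0,0,1],
    [0,0,50,0,0,0,1],
    [0,0,50,0,0,0,1],
    [0,0,40,0,0,0,1],
    [0,0,0,0,0,0,1]
  ]
}}

```text
time: 29.15
tool_pos: [0.4245, -0.3885, 0.2316]
tcp_rot: [[-0.06, 0.998, 0.005], [0.998, 0.06, -0.005], [-0.006, 0.004, -1.0]]
force: [-0.1, 0.0, -6.0]
width: 0.0135
```

Call:
{"op": "jog_arm", "data": {
  "rows": [
    [2,40,0,0,0,-4,1],
    [6,50,0,0,0,-3.5,1],
    [6,50,0,0,0,0,1],
    [6,50,0,0,0,0,1],
    [6,50,0,0,0,0,1],
    [24,40,0,0,0,0,1],
    [25,40,0,0,0,0,1],
    [25,40,0,0,0,0,1],
    [25,25,0,0,0,0,1],
    [21,13,0,0,0,0,1]
  ]
}}

```text
time: 30.4
tool_pos: [0.5681, 0.013, 0.2255]
tcp_rot: [[0.069, 0.998, -0.004], [0.998, -0.069, 0.001], [0.0, -0.005, -1.0]]
force: [0.5, -0.1, -6.5]
width: 0.0134
```

Call:
{"op": "jog_arm", "data": {
  "rows": [
    [0,0,0,0,0,0,1],
    [0,0,0,0,0,0,1],
    [0,0,0,0,0,0,1]
  ]
}}

```text
time: 30.78
tool_pos: [0.5678, 0.0106, 0.2274]
tcp_rot: [[0.071, 0.997, -0.002], [0.997, -0.071, 0.0], [-0.0, -0.002, -1.0]]
force: [0.2, -1.2, -5.5]
width: 0.0131
```

Call:
{"op": "jog_arm", "data": {
  "rows": [
    [3,0,-30,0,0,0,1],
    [0,0,-30,0,0,0,1],
    [0,0,0,0,0,0,1],
    [0,0,0,0,0,0,1]
  ]
}}

```text
time: 31.28
tool_pos: [0.5726, 0.0107, 0.1692]
tcp_rot: [[0.071, 0.997, 0.001], [0.997, -0.071, -0.0], [-0.0, 0.001, -1.0]]
force: [0.6, -0.7, -5.6]
width: 0.0135
```

```bash
python3 - <<'E'
from edge import *
o=ctrl.get_obs(); t=o["tool_pos"]; print(t.round(4)); z=t[2]-.0301+.02
a=ctrl.read_camera("side"); b=ctrl.read_camera("top"); cv2.imwrite("pics/s3.png",a); cv2.imwrite("pics/t3.png",b)
segs=loop(.206,.230,z); p0=(t[0],t[1],-.071)
I={"side":a,"top":b}
for c in I:
    G=grad(I[c]); p,f=efit([(G,c,segs)],p0); print(c,p[:2].round(4),np.degrees(p[2]).round(2),score(G,c,segs,p).round(),score(G,c,segs,p0).round())
out=[]
for c,(r,q) in(("side",(160,260)),("top",(135,285))):
    B=cv2.resize(I[c],None,fx=S,fy=S,interpolation=cv2.INTER_CUBIC)
    k,_=cv2.findContours(sil(c,LID,p0,t[2]-.0301),0,1); cv2.drawContours(B,k,-1,(255,0,255),1)
    k,_=cv2.findContours(sil(c,CARR,(.571,.0115,-.0733)),0,1); cv2.drawContours(B,k,-1,(0,255,255),1)
    out.append(cv2.resize(B[r*S:(r+120)*S,q*S:(q+120)*S],(400,400)))
cv2.imwrite("pics/f1.png",np.hstack(out))
E
```

```text
[0.5726 0.0107 0.1692]
side [0.5716 0.0069] -4.03 [273. 169. 135. 128.] [273. 139. 138. 134.]
top [0.5736 0.0221] -3.26 [115. 127.  86. 147.] [104.  35.  88. 134.]
```

View pics/f1.png

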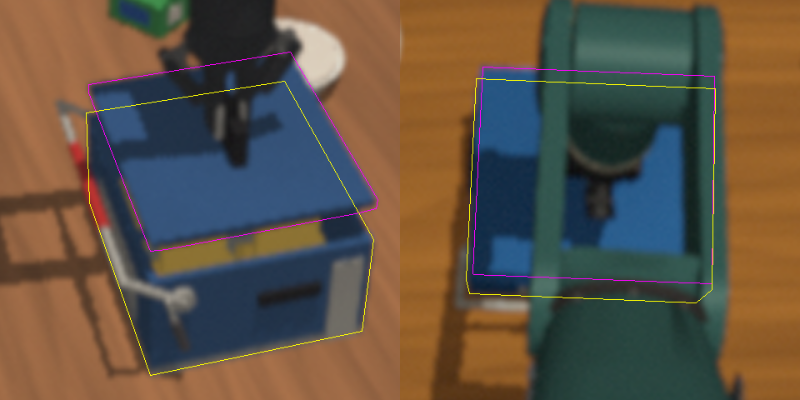

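Call:
{"op": "jog_arm", "data": {
  "rows": [
    [-1,2,-10,0,0,0,1],
    [0,0,-8,0,0,0,1],
    [0,0,-4,0,0,0,1],
    [0,0,0,0,0,0,1]
  ]
}}

```text
time: 31.88
tool_pos: [0.5708, 0.0132, 0.1457]
tcp_rot: [[0.07, 0.998, -0.001], [0.998, -0.07, 0.0], [0.0, -0.001, -1.0]]
force: [0.6, 0.2, -5.2]
width: 0.0132
```

Call:
{"op": "jog_arm", "data": {
  "rows": [
    [0,0,-3,0,0,0,1],
    [0,0,-3,0,0,0,1],
    [0,0,0,0,0,0,1]
  ]
}}

```text
time: 32.25
tool_pos: [0.5719, 0.0126, 0.1408]
tcp_rot: [[0.07, 0.998, 0.001], [0.998, -0.07, -0.001], [-0.001, 0.001, -1.0]]
force: [-0.3, -2.7, -0.3]
width: 0.0132
```

Call:
{"op": "jog_arm", "data": {
  "rows": [
    [0,0,-3,0,0,0,1],
    [0,0,-2,0,0,0,1],
    [0,0,0,0,0,0,1]
  ]
}}

```text
time: 32.62
tool_pos: [0.572, 0.0126, 0.1404]
tcp_rot: [[0.07, 0.998, 0.003], [0.998, -0.07, -0.001], [-0.001, 0.003, -1.0]]
force: [-12.3, -3.5, 36.8]
width: 0.013
```

Call:
{"op": "jog_arm", "data": {
  "rows": [
    [0,0,3,0,0,0,1],
    [-2,0,0,0,0,0,1],
    [0,0,-2,0,0,0,1],
    [0,0,0,0,0,0,1]
  ]
}}

```text
time: 33.12
tool_pos: [0.572, 0.0127, 0.1404]
tcp_rot: [[0.07, 0.997, 0.006], [0.998, -0.07, -0.001], [-0.0, 0.006, -1.0]]
force: [-5.2, -2.8, 28.6]
width: 0.0134
```

```bash
python3 - <<'E'
from edge import *
a=ctrl.read_camera("side"); cv2.imwrite("pics/s4.png",a); print(ctrl.get_obs()["tool_pos"].round(4),ctrl.get_obs()["force"].round(1))
cv2.imwrite("pics/g1.png",cv2.resize(a[170:290,265:385],(720,600) if 0 else (600,600),interpolation=cv2.INTER_CUBIC))
E
```

```text
[0.572  0.0127 0.1404] [-4.2 -3.  27.8]
```

View pics/g1.png

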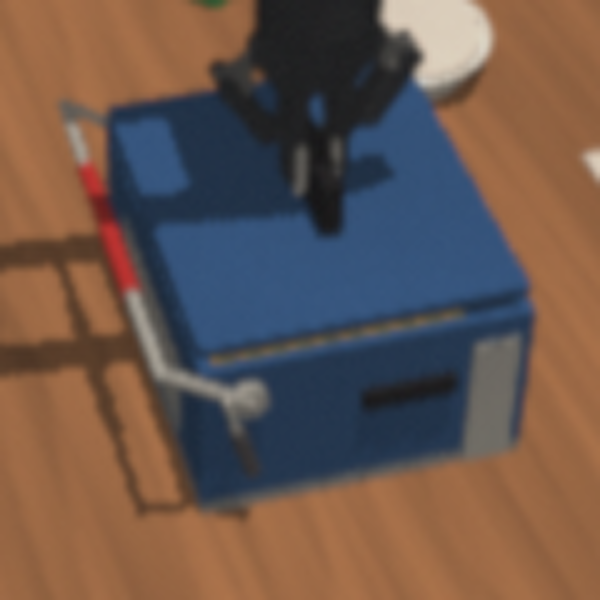

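The side crop shows a yellow slit (210,360)–(465,315) along the near edge: the lid sits too far to +y and is caught. I'll ease up, shift to −y and lower again.

Call:
{"op": "jog_arm", "data": {
  "rows": [
    [0,0,5,0,0,0,1],
    [1,-3,0,0,0,0,1],
    [0,0,0,0,0,0,1],
    [0,0,-3,0,0,0,1],
    [0,0,0,0,0,0,1]
  ]
}}

```text
time: 33.8
tool_pos: [0.5698, 0.0105, 0.1381]
tcp_rot: [[0.07, 0.998, -0.001], [0.998, -0.07, 0.001], [0.0, -0.001, -1.0]]
force: [-2.2, 3.3, -0.4]
width: 0.0136
```

```bash
python3 - <<'E'
from edge import *
o=ctrl.get_obs(); print(o["tool_pos"].round(4),o["force"].round(1),o["wrist_torque"].round(2))
E
```

```text
[0.5698 0.0105 0.1381] [-2.2  3.3 -0.4] [-0.08  0.3  -0.04]
```

Call:
{"op": "jog_arm", "data": {
  "rows": [
    [0,0,-2,0,0,0,1],
    [0,0,0,0,0,0,1]
  ]
}}

```text
time: 34.05
tool_pos: [0.5698, 0.0105, 0.138]
tcp_rot: [[0.07, 0.998, -0.0], [0.998, -0.07, 0.0], [0.0, -0.0, -1.0]]
force: [-7.0, 3.3, 16.2]
width: 0.0132
```

```bash
python3 - <<'E'
from edge import *
a=ctrl.read_camera("side"); cv2.imwrite("pics/s5.png",a); o=ctrl.get_obs(); print(o["tool_pos"].round(4),o["force"].round(1),o["wrist_torque"].round(2))
cv2.imwrite("pics/g2.png",cv2.resize(a[170:290,265:385],(600,600),interpolation=cv2.INTER_CUBIC))
E
```

```text
[0.5698 0.0105 0.138 ] [-6.9  3.  16.3] [-0.06  1.16 -0.03]
```

View pics/g2.png

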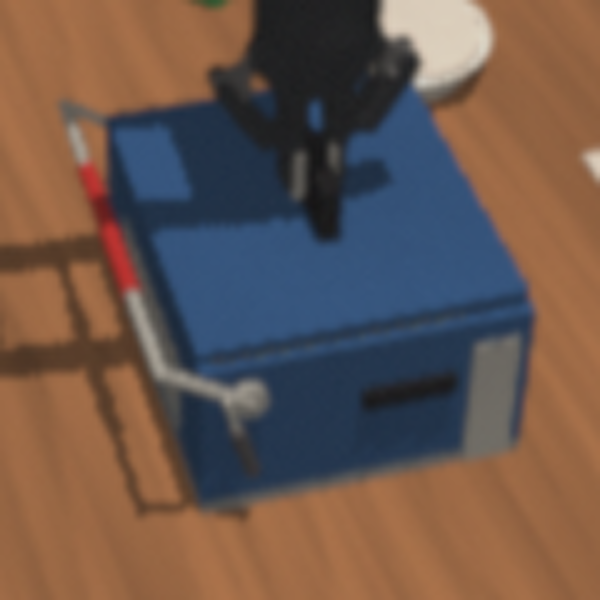

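The slit is gone and TCP z is 0.138, the calculated seated height. I'll release and go round to the front of the bail.

Call:
{"op": "jog_arm", "data": {
  "rows": [
    [0,0,2,0,0,0,0.2],
    [0,0,0,0,0,0,0.2],
    [0,0,0,0,0,0,0.2],
    [0,0,0,0,0,0,0.2],
    [0,0,50,0,0,0,0.2],
    [0,0,50,0,0,0,0.2],
    [0,0,40,0,0,0,1],
    [-40,3,0,0,0,0,1],
    [-50,4,0,0,0,0,1],
    [-50,4,0,0,0,0,1]
  ]
}}

```text
time: 35.35
tool_pos: [0.4288, 0.0212, 0.2781]
tcp_rot: [[0.07, 0.998, -0.0], [0.998, -0.07, -0.0], [-0.0, -0.0, -1.0]]
force: [0.4, -0.5, 0.5]
width: 0.0005
```

Call:
{"op": "jog_arm", "data": {
  "rows": [
    [-18,30,0,0,0,10,1],
    [0,40,0,0,0,10,1],
    [0,40,0,0,0,10,1],
    [0,40,0,0,0,10,1],
    [0,40,0,0,0,10,1],
    [0,20,0,0,0,10,1],
    [0,0,0,0,0,10,1],
    [0,0,0,0,0,10,1],
    [0,0,0,0,0,10,1],
    [0,0,0,0,0,0,1]
  ]
}}

```text
time: 36.6
tool_pos: [0.4121, 0.2311, 0.2781]
tcp_rot: [[-0.997, 0.072, -0.0], [0.072, 0.997, -0.0], [0.0, -0.0, -1.0]]
force: [0.0, 0.7, 0.9]
width: 0.0002
```

```bash
python3 - <<'E'
from edge import *
a=ctrl.read_camera("side"); b=ctrl.read_camera("top"); I={"side":a,"top":b}; o=ctrl.get_obs(); print(o["tool_pos"].round(4),o["q"].round(1))
for z in (.138,.143):
  for c in I:
    G=grad(I[c]); segs=loop(.206,.230,z); p,f=efit([(G,c,segs)],(.5705,.0105,-.07)); print(z,c,p[:2].round(4),np.degrees(p[2]).round(2),round(f,1),score(G,c,segs,p).round())
cv2.imwrite("pics/h1.png",np.hstack([cv2.resize(a[180:280,275:375],(400,400),interpolation=2),cv2.resize(b[140:240,290:390],(400,400),interpolation=2)]))
E
```

```text
[0.4122 0.2311 0.2782] [ 20.9   7.4  97.8  -0.   74.9 -64.9]
0.138 side [0.5651 0.0014] -3.47 -51.2 [218.  88. 143. 227.]
0.138 top [0.567  0.0113] -4.24 -54.8 [256. 196. 183. 127.]
0.143 side [ 0.5627 -0.0038] -3.46 -50.4 [212.  86. 138. 219.]
0.143 top [0.5658 0.012 ] -4.33 -55.4 [255. 199. 179. 142.]
```

View pics/h1.png

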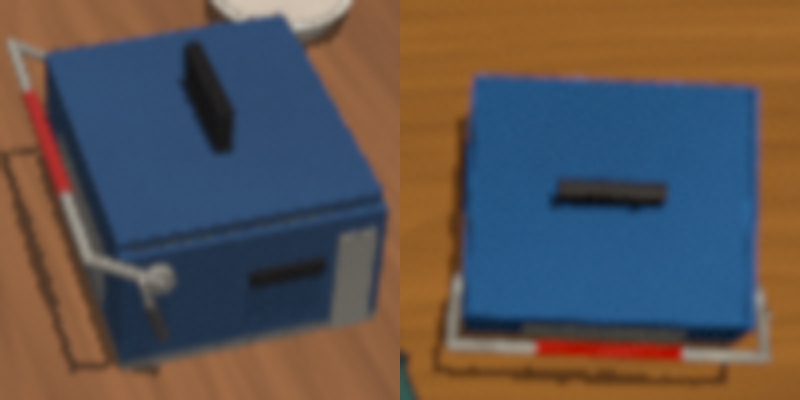

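The lid lies flat with no slit in either view, and the bail is still open. Now to close the bail from in front.

Call:
{"op": "jog_arm", "data": {
  "rows": [
    [-4,-50,0,0,0,0,1],
    [0,-50,0,0,0,0,1],
    [0,-50,0,0,0,0,1],
    [0,-58,0,0,0,0,1],
    [0,0,-50,0,0,0,1],
    [0,0,-50,0,0,0,1],
    [0,0,-40,0,0,0,1],
    [0,0,-20,0,0,0,1],
    [0,0,0,0,0,0,1]
  ]
}}

```text
time: 37.83
tool_pos: [0.4069, 0.0231, 0.1171]
tcp_rot: [[-0.997, 0.073, -0.004], [0.073, 0.997, 0.0], [0.004, 0.0, -1.0]]
force: [-0.5, 0.7, 0.5]
width: 0.0001
```

Call:
{"op": "jog_arm", "data": {
  "rows": [
    [10,-1,2,0,0,0,1],
    [10,-1,4,0,0,0,1],
    [8,-1,8,0,0,0,1],
    [8,0,10,0,0,0,1],
    [8,-1,5,0,0,0,1],
    [0,0,0,0,0,0,1]
  ]
}}

```text
time: 38.58
tool_pos: [0.4514, 0.0194, 0.1485]
tcp_rot: [[-0.997, 0.071, -0.002], [0.071, 0.998, 0.0], [0.002, 0.0, -1.0]]
force: [-7.1, 1.0, 3.9]
width: -0.0003
```

Call:
{"op": "jog_arm", "data": {
  "rows": [
    [8,-1,0,0,0,0,1],
    [8,0,0,0,0,0,1],
    [8,-1,0,0,0,0,1],
    [8,0,0,0,0,0,1],
    [8,-1,0,0,0,0,1],
    [8,0,0,0,0,0,1],
    [0,0,0,0,0,0,1]
  ]
}}

```text
time: 39.45
tool_pos: [0.5014, 0.016, 0.1473]
tcp_rot: [[-0.998, 0.07, 0.001], [0.07, 0.998, -0.0], [-0.001, -0.0, -1.0]]
force: [0.4, -0.2, 0.1]
width: -0.0003
```

Call:
{"op": "jog_arm", "data": {
  "rows": [
    [6,0,0,0,0,0,1],
    [-20,1,20,0,0,0,1],
    [-40,1,40,0,0,0,1],
    [-40,30,40,0,0,0,1],
    [-10,50,0,0,0,0,1],
    [0,50,0,0,0,0,1],
    [0,50,0,0,0,0,1],
    [0,50,0,0,0,0,1],
    [0,0,0,0,0,0,1]
  ]
}}

```text
time: 40.58
tool_pos: [0.3971, 0.2503, 0.2464]
tcp_rot: [[-0.998, 0.066, 0.001], [0.066, 0.998, 0.001], [-0.001, 0.001, -1.0]]
force: [-0.3, -0.0, -0.7]
width: -0.0001
```

```bash
python3 - <<'E'
from edge import *
a=ctrl.read_camera("side"); b=ctrl.read_camera("top")
for c,im in(("side",a),("top",b)):
    m=hsv(im,(0,150,90),(8,255,255))|hsv(im,(172,150,90),(180,255,255)); e=np.zeros_like(m); cv2.circle(e,(325,225) if c=="side" else (343,195),60,255,-1)
    M=cv2.moments(m&e); u=(M["m10"]/M["m00"],M["m01"]/M["m00"]); print(c,np.round(u,1),M["m00"]/255,at(c,u,.134).round(4), proj(c,(.571-.021,.0125,.134)).round(1))
cv2.imwrite("pics/i1.png",np.hstack([cv2.resize(a[180:280,275:375],(400,400),interpolation=2),cv2.resize(b[140:240,290:390],(400,400),interpolation=2)]))
E
```

```text
side [319.4 209.1] 80.0 [0.5475 0.0122 0.134 ] [320.2 208.8]
top [342.9 195.6] 101.0 [0.547  0.0113 0.134 ] [342.5 194.7]
```

View pics/i1.png

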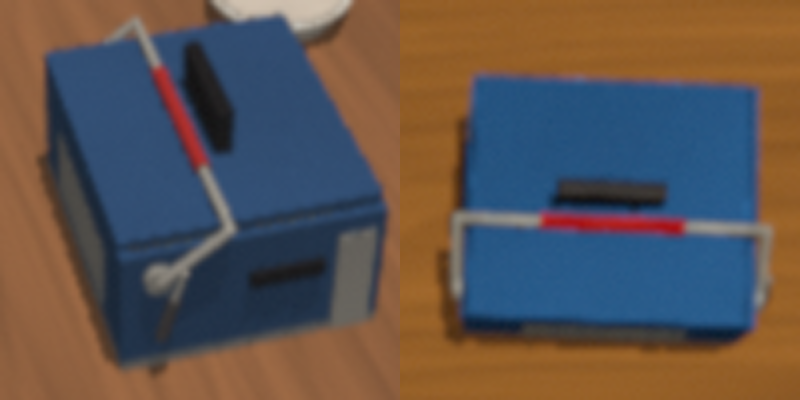

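The bail is clamped: the red bar triangulates to x≈0.547, and the expected position for a clamped lid is about 0.548. One last full view to check that no carton was hidden by the arm at the start and that the bystanders are in place.

```bash
python3 - <<'E'
from h import *
b=ctrl.read_camera("top"); t=cv2.imread("pics/t2.png")
cv2.imwrite("pics/j1.png",np.vstack([cv2.resize(b,(480,300)),cv2.resize(t,(480,300))]))
E
```

```text
(no output)
```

View pics/j1.png

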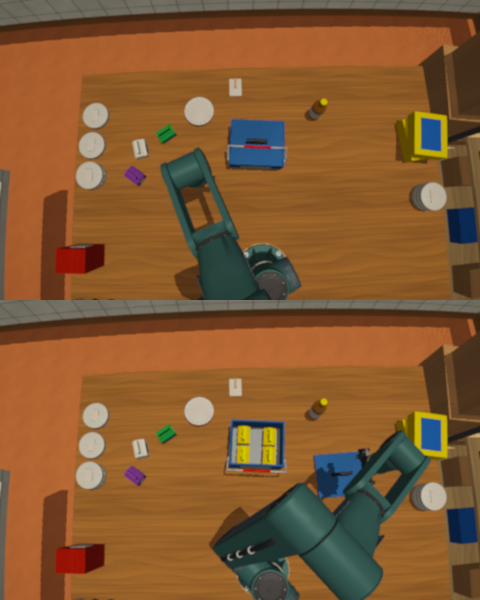

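No yellow carton is left on the bench, and the bottle, tray and look-alikes haven't moved. Handing in.

```bash
python3 -c "
from plant import ctrl; print(ctrl.hand_in())"
```

```text
the job is handed in; nothing more can be done
None
```

The order is packed and handed in at about 41 s; the hand-in gave no verdict. I swung the bail open, stood all four yellow cartons (only four were present) upright in the carrier, put the lid on, and swung the bail back over to clamp it.

**Last checks:**
- **Cartons:** before the lid went on, the top view showed all four upright on the carrier floor. The final view shows none left on the bench.
- **Lid:** it caught on the near (−y) side at first. I shifted it 3 mm toward −y, and it then went down to the height calculated for a seated lid (TCP z 0.138 m). No gap shows in either view.
- **Bail:** the red grip measures x ≈ 0.547 m in both cameras, against about 0.548 m expected when clamped.
- **Bystanders:** the sauce bottle, foil tray and the green, purple and white look-alikes are where they started.

**Disagreement:** the two cameras differed by 4–10 mm in y on the lid and carrier. I therefore judged the lid's seating by its height, the contact force and the missing gap, not by the fitted positions.

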